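# Lock the shaft: slotted disc and bar

### The job

Lock the shaft on the bench fixture: with the fingertips, push one of the two upright pegs on the slotted disc round until the disc's slot lines up with the steel bar, then push the bar by its upright end plate through the slot until it is fully home, the plate against its guide. Only push, gently: do not grip, squeeze or lift anything, and leave the vial, the tape roll and the stopper where they stand.

Things in the scene. Friction and masses are not known exactly. Their poses are not given: they have to be found in the camera images.
- lock: Fixture fixed to the worktop: grey base plate 270 (x) x 110 (y) x 8 mm, origin at the centre of its underside. Its x axis is the direction in which the bar is pushed home. On its middle line (y = 0) stand the guide, then the slotted disc (axis at x = +58 mm), then the keeper. A 30 mm wide rail, top at z = 16 mm, carries the bar from x = -135 to +8 mm.
- guide (a point): Middle of the rear end of the bar's guide, at the bar's mid height (fixture x = -58, z = 22 mm). The guide runs from here 66 mm along the fixture's x; it is 30 mm wide and 33.5 mm high, with two straps over the bar. The bar's end plate stops against this end.
- keeper (a point): Middle of the keeper, at the bar's mid height (fixture x = 114, z = 22 mm): a small bridge beyond the disc, 12 mm thick, 38 mm wide, 37 mm high, with an opening 22 mm wide that the bar's nose ends in.
- disc (a joint): Turn of the slotted disc about its vertical axis, rad, counter-clockwise from above, without end stops. The slot is in line with the bar at 0 and equally at +pi or -pi (the disc is the same after half a turn); any will do. Starts 0.45 rad or more out of line. Light friction (about 0.04 N m, some 1.5 N at a peg); it stays where it is left.
- disc_centre (a point): Point on the disc's axis at the height of its top (40 mm above the worktop); its x axis runs along the slot and turns with the disc. The disc is 88 mm across, aluminium, top at 40 mm; the open slot right across it through the axis is 20 mm wide and 28 mm deep.
- peg_a (a point): Centre of the top of one of the two upright steel pegs on the disc: 10 mm thick, standing from z = 40 mm to 75 mm above the worktop, 32 mm from the axis square to the slot, on the disc's own +y side.
- peg_b (a point): The same for the other peg, opposite the first (64 mm apart, centre to centre).
- bar: Loose steel bar 12 x 12 mm, about 0.2 kg, sliding along the fixture's x, underside at z = 16 mm. At its rear an upright plate to push: 44 wide, 8 thick, 18 to 67 mm above the worktop, nothing behind it. Origin: plate's rear face, mid width, at the underside's level; x points to the nose. Home at fixture x = -66 mm (plate against guide); starts 108 to 122 mm short. Slides with a few N.
- bar_nose (a point): Tip of the bar's rounded nose (6 mm radius), 184 mm ahead of the bar's origin, at the mid height of the bar. Home, it stands at x = +118 mm in the fixture's frame, inside the keeper; at the start it is still short of the disc.
- amber_vial: Brown glass vial with white cap, 42 mm across, 87 mm high, loose bystander beside the fixture; origin at the centre of its underside.
- tape_roll: Roll of beige paper tape lying flat, 69 mm across, 19 mm high, loose bystander beside the fixture; origin at the centre of its underside.
- stopper_1: Red rubber stopper, 28 mm across, 27 mm high, loose bystander beside the fixture; origin at the centre of its underside.

How it is judged:
By the outcome, as a careful person would: the job done as asked, in the order asked, and still so for the second after the job is handed in, with the robot touching nothing.
It also fails if it takes over 48 s, if anything falls off the work surface, if the arm or the gripper's body presses on something with over 40 N, if the wrist force passes 120 N, or if a joint passes its speed limit or range.

### The arm

A 6-joint arm with a two-finger parallel gripper is mounted at the origin on a cart in front of the work surface, level with it; the furniture and walls round the work are solid. World frame = base frame: x ahead of the robot, y to its left, z up, the work surface at z = 0. Lengths are in m, angles in rad, forces in N, time in s.
With the tool pointing down it reaches from about 0.4 to 0.825 m from the base axis. Payload 7 kg.
Tool frame: the origin (TCP) lies midway between the tips of the shut fingers; the grasp point (between the pads) lies 19 mm behind it; z points along the fingers, y is the line along which they close (so a half turn about z gives the same grasp; the last joint's range is limited). The gripper opens to 88 mm and grips with 3 to 60 N. Pads are 19 mm wide; open, the fingers measure 130 mm over their backs; the gripper's body (78 mm by 193 mm) begins 47 mm behind the grasp point.
Start: joints at [1.408, 0.359, 0.012, 0, -1.224, -0.288], TCP at [0.294, 0.608, 0.189] pointing down, gripper open.
Joint ranges: [-3.07, 3.07], [-1.43, 2.12], [-1.02, 1.25], [-3.03, 1.67], [-3.05, -0], [-3.03, 3.03]. Speed limits (rad/s): [2.39, 2.39, 3.01, 3.14, 3.14, 3.14].

### API

Orientations are given as [roll, pitch, yaw] about the fixed x, y, z axes, in that order (R = Rz(yaw) Ry(pitch) Rx(roll)).
In Python, from station import arm, grab_frame, camera_params, spot_in gives the robot as it stands.
- The arm moves only by the shell command python3 -m jog 'ROWS' [FORCE]. ROWS is JSON, a list that holds one entry, the list of rows, each a list of 7 numbers: the shift along the tool's x, y, z in mm, then the turn, a rotation vector about the tool's x, y, z in rad, then the finger opening in mm, from 0 to 87.6. In form: [[[x, y, z, wx, wy, wz, fingers], ...]]. A call has 1 to 20 rows; each row is the pose to reach, as a shift and turn from the pose commanded when the call began, along the tool's axes at that moment; what a row does not reach only later rows make up. A row lasts 1/8 s, in which the tool goes at most 62.5 mm and 10.7 degrees, less where a joint would pass 70% of its speed; a pose out of reach is approached as far as the arm can. A call with a gripper value outside its range is refused whole. The fingers move at their own pace and stop on an object; FORCE is the grip in N (left out, the last holds). Time passes only in rows, so rows that repeat a pose let the fingers close. It gives the time, the measured TCP pose, the force, the opening and the grip force at its end, in the units of the state.
- arm.get_state(): the state, without advancing time (a new reading comes with each control period).
- grab_frame(name): name is "side" or "top" or "wrist"; returns (picture, depth): 384x512x3 uint8, blue, green, red; 384x512 float32, m along the optical axis (not along the pixel's ray), 0 where there is no reading.
- camera_params(name): a dict with "mtx" (3x3 intrinsics, pixels), "R" (3x3) and "t" (3): a world point X has camera coordinates R X + t. Camera axes: x right, y down, z forward; pixel columns grow to the right and rows downward; lengths in m; the calibration is good to about 2 mm. A picture is of the moment at which its call begins: read the wrist's pose just before it. camera_params takes no time and is no camera call; for the wrist camera it gives the pose at the moment of the call.
- arm.job_done(): hands the job in; it is judged then, once.
Trained networks look in the newest picture that a camera, given by its name, has taken for a name from the list of things; names that differ only in an ending like _2 or _b are one class to them, and where a whole thing is asked for, a point or a joint stands for the part that bears it (a point fixed in the world has none). Each returns a list of dicts, best first, with "confidence" (0 to 1); they miss things now and then, are a little off and sometimes report something else, mostly with a low value. They report only what shows in the picture. A call takes as long as a camera call.
- spot_in(query, camera): "uv" ([column, row] in pixels, amid what is visible of it).
The state is a dict: "t": time; "q": joint angles; "qd": joint speeds; "joint_efforts": joint torques, N m; "eef_pos": TCP position; "ee_rot": TCP orientation; "force": force on the tool from outside, world axes, zero at the start; "moment": the same for the moment, N m; "width": finger opening in m; "gripper_force": force on a finger pad.
Only numpy, scipy, OpenCV 4.12 (cv2) and the standard library are available. Lean on these libraries where they do the work, as an engineer would, in place of code of your own. Each camera call takes 0.05 s, during which the arm holds its last target. There are 200 camera calls.

## Working session

There is one attempt and no reset: what is moved stays moved. The work goes in short steps, Python scripts to look and compute and a shell command to move; the robot and the scene stay as the last step left them, time stands still between calls to the robot, and variables do not carry over. Pictures are saved under pics/ and viewed, at most 10 in all, crops included, and the job is handed in when it is done.

```bash
mkdir -p pics; ls; cat > h.py <<'E'
import numpy as np, cv2
from station import arm, grab_frame, camera_params, spot_in
def ray(cam,uv,z):
    p=camera_params(cam);R=np.array(p["R"]);t=np.array(p["t"])
    c=-R.T@t; d=R.T@np.linalg.inv(p["mtx"])@np.array([uv[0],uv[1],1.]); return c+d*(z-c[2])/d[2]
def proj(cam,X):
    p=camera_params(cam);x=np.array(p["R"])@np.array(X)+np.array(p["t"]);x=np.array(p["mtx"])@x;return x[:2]/x[2]
def cloud(cam,depth):
    p=camera_params(cam);v,u=np.indices(depth.shape);r=np.linalg.inv(p["mtx"])@np.stack([u.ravel(),v.ravel(),np.ones(u.size)])
    X=(np.array(p["R"]).T@(r*depth.ravel()-np.array(p["t"])[:,None])).T.reshape(*depth.shape,3);X[depth==0]=np.nan;return X
E
python3 - <<'E'
from h import *
ims=[]
for c in("top","side"):
    im,d=grab_frame(c);cv2.imwrite(f"pics/{c}0.png",im);ims.append(im);np.save(f"pics/{c}0.npy",d)
    for n,z in (("lock",.01),("disc_centre",.04),("peg_a",.075),("bar",.067),("bar_nose",.022),("guide",.033),("keeper",.037),("amber_vial",.04),("tape_roll",.019),("stopper_1",.027)):
        print(c,n,[(np.round(s["uv"]),round(s["confidence"],2),np.round(ray(c,s["uv"],z),3)) for s in spot_in(n,c)[:2]])
print(arm.get_state())
E
```

```text
pics
top lock [(array([237., 209.]), 0.65, array([0.523, 0.263, 0.01 ])), (array([307., 222.]), 0.32, array([0.495, 0.128, 0.01 ]))]
top disc_centre [(array([206., 206.]), 0.86, array([0.528, 0.319, 0.04 ])), (array([306., 226.]), 0.58, array([0.486, 0.133, 0.04 ]))]
top peg_a [(array([206., 202.]), 0.77, array([0.532, 0.316, 0.075]))]
top bar [(array([304., 224.]), 0.57, array([0.489, 0.138, 0.067]))]
top bar_nose [(array([299., 224.]), 0.59, array([0.49 , 0.143, 0.022])), (array([232., 210.]), 0.35, array([0.521, 0.271, 0.022]))]
top guide [(array([235., 208.]), 0.62, array([0.525, 0.265, 0.033]))]
top keeper [(array([236., 212.]), 0.72, array([0.517, 0.263, 0.037]))]
top amber_vial [(array([225., 142.]), 0.88, array([0.651, 0.28 , 0.04 ]))]
top tape_roll [(array([306., 156.]), 0.83, array([0.623, 0.124, 0.019])), (array([227., 142.]), 0.47, array([0.656, 0.278, 0.019]))]
top stopper_1 [(array([226., 259.]), 0.5, array([0.428, 0.284, 0.027]))]
side lock [(array([219., 215.]), 0.88, array([0.525, 0.242, 0.01 ]))]
side disc_centre [(array([222., 187.]), 0.78, array([0.537, 0.29 , 0.0
[... 609 characters left out ...]
, 0.64, array([0.426, 0.275, 0.027]))]
{'t': 1.1, 'q': array([ 1.40811158e+00,  3.58588288e-01,  1.18899108e-02, -4.35681351e-06,
       -1.22407920e+00, -2.88064944e-01]), 'qd': array([-0.00043428,  0.00013871,  0.00034952,  0.001425  , -0.00070913,
        0.00031045]), 'joint_efforts': array([ 6.04016150e-04, -5.82399559e+01,  2.93292958e+01,  7.00240597e+00,
        1.22697992e-02, -2.68063076e-05]), 'eef_pos': array([0.29408446, 0.60754604, 0.18896364]), 'ee_rot': array([-3.14157584e+00,  9.25597981e-06, -4.50751175e-01]), 'force': array([ 1.02179256,  1.1412497 , -0.05406062]), 'moment': array([-0.02526553,  0.00346435,  0.00228769]), 'gripper_force': 0.0, 'width': 0.08749878566340558}
```

View pics/top0.png

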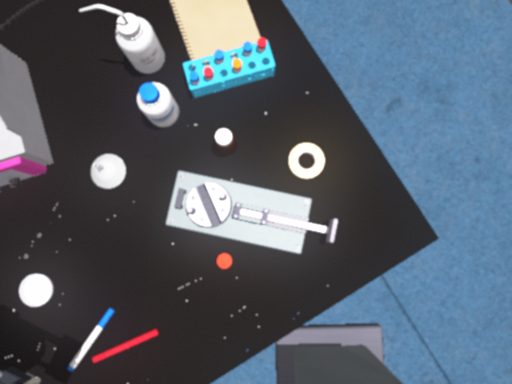

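View pics/side0.png

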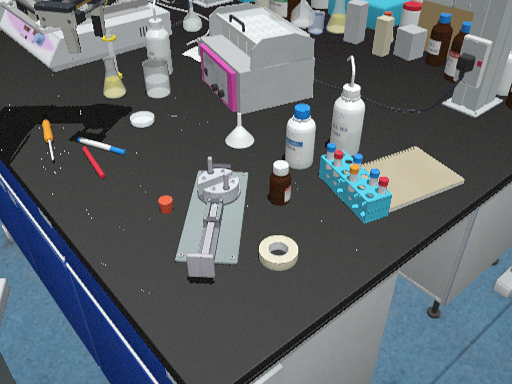

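The top view shows the bar plate at about (333,230), the disc at (208,204) with its slot out of line, the keeper at (180,198), and the vial, tape and stopper beside the fixture. The side view agrees. Next I measure the fixture pose from the top camera.

```bash
cat > m.py <<'E'
from h import *
def rect(cam,im,O,yaw,z,name,s=3,xr=(-215,150),yr=(-75,75)):
    # fixture-aligned orthophoto at height z; s px per mm; columns = fixture x, rows = -fixture y
    W=int((xr[1]-xr[0])*s);H=int((yr[1]-yr[0])*s)
    c,sn=np.cos(yaw),np.sin(yaw)
    src=[];dst=[]
    for x in xr:
        for y in yr:
            src.append(proj(cam,[O[0]+(c*x-sn*y)/1e3,O[1]+(sn*x+c*y)/1e3,z]));dst.append([(x-xr[0])*s,(yr[1]-y)*s])
    M=cv2.getPerspectiveTransform(np.float32(src),np.float32(dst))
    return cv2.warpPerspective(im,M,(W,H),flags=cv2.INTER_CUBIC)
E
python3 - <<'E'
from m import *
im=cv2.imread("pics/top0.png");d=np.load("pics/top0.npy")
hsv=cv2.cvtColor(im,cv2.COLOR_BGR2HSV);g=hsv[...,2]
m=np.zeros(g.shape,np.uint8);m[165:262,155:345]=(g[165:262,155:345]>90)*255
m=cv2.morphologyEx(m,cv2.MORPH_CLOSE,np.ones((5,5)));m=cv2.morphologyEx(m,cv2.MORPH_OPEN,np.ones((19,19)))
cs=max(cv2.findContours(m,0,1)[0],key=cv2.contourArea)[:,0]
P=np.array([ray("top",p,.008)[:2] for p in cs])
(cx,cy),wh,a=cv2.minAreaRect(np.float32(P*1000));print(cx,cy,wh,a)
X=cloud("top",d)
for p in((333,230),(208,204),(180,198)): print(X[p[1],p[0]])
box=cv2.boxPoints(((cx,cy),wh,a));print(box)
O=np.array([cx,cy])/1000
e=box[1]-box[0] if np.linalg.norm(box[1]-box[0])>200 else box[2]-box[1]
if e[1]<0:e=-e
yaw=np.arctan2(e[1],e[0]);print("O",O,"yaw",yaw)
r=rect("top",im,O,yaw,.04,"",2);cv2.imwrite("pics/r0.png",r)
E
```

```text
519.7926025390625 256.52178955078125 (278.586181640625, 116.54996490478516) 76.09817504882812
[0.4766445  0.0858832  0.06493451]
[0.53472681 0.31816074 0.01098182]
[0.54569688 0.36857452 0.03575885]
[[429.75815 135.30984]
 [542.8942  107.30766]
 [609.827   377.73373]
 [496.69098 405.7359 ]]
O [0.5197926  0.25652179] yaw 1.3281639
```

View pics/r0.png

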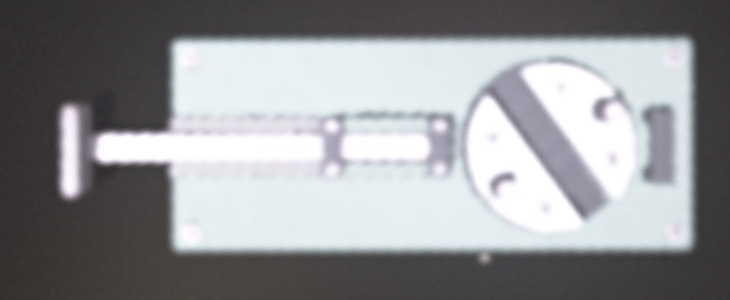

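The rectified view shows the disc axis near (551,146). The slot runs from (503,83) to (595,208), about -54° in the fixture frame, so the disc has to turn about +0.93 rad. I'll move above the fixture with the fingers shut and the tool x along -fixture x, then look closer.

```bash
python3 -m jog '[[[35,18,-8,0,0,0.13,0],[70,36,-16,0,0,0.27,0],[105,54,-24,0,0,0.41,0],[140,72,-32,0,0,0.55,0],[175,90,-40,0,0,0.69,0],[210,108,-46,0,0,0.83,0],[245,126,-50,0,0,0.97,0],[280,144,-50,0,0,1.11,0],[312,162,-50,0,0,1.25,0],[338,179,-50,0,0,1.36,0],[338,179,-50,0,0,1.36,0],[338,179,-50,0,0,1.36,0]]]'
python3 - <<'E'
from m import *
im,d=grab_frame("wrist");cv2.imwrite("pics/w1.png",im);np.save("pics/w1.npy",d)
s=arm.get_state();print(s["t"],s["eef_pos"],s["ee_rot"],s["force"],s["width"])
p=camera_params("wrist");print(-np.array(p["R"]).T@p["t"],np.array(p["R"])[2])
for n,z in(("peg_a",.06),("disc_centre",.04),("keeper",.037)):
    print(n,[(np.round(q["uv"]),round(q["confidence"],2),np.round(ray("wrist",q["uv"],z),3)) for q in spot_in(n,"wrist")[:3]])
E
```

```text
t: 2.6
eef_pos: [0.5203, 0.2993, 0.239]
ee_rot: [3.142, 0.0, -1.81]
force: [1.8, 0.1, 0.3]
width: 0.0003
gripper_force: 0.0
2.65 [0.52013929 0.29960613 0.23899893] [-3.14157302e+00  1.80891656e-04 -1.80957336e+00] [-0.56204066  0.48933446 -0.23192442] 0.0006357155745800298
[0.50073679 0.21967794 0.43580634] [ 0.07170628  0.29105639 -0.95401488]
peg_a [(array([249., 166.]), 0.76, array([0.531, 0.307, 0.06 ]))]
disc_centre [(array([250., 167.]), 0.86, array([0.531, 0.314, 0.04 ]))]
keeper [(array([254., 114.]), 0.84, array([0.509, 0.248, 0.037]))]
```

View pics/w1.png

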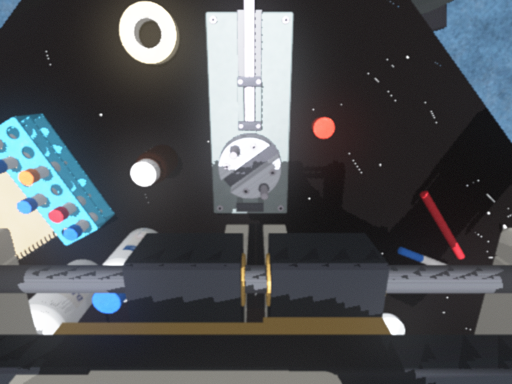

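The wrist view shows the disc at (250,166), pegs at (235,153) and (264,189), the keeper at (251,202), the guide straps at (249,81) and (250,126), and base corners at about (207,12), (293,12), (287,213) and (214,213). I'll refine from this picture.

```bash
python3 - <<'E'
from m import *
im=cv2.imread("pics/w1.png");d=np.load("pics/w1.npy")
c=[ray("wrist",p,.008)[:2] for p in((207,12),(293,12),(287,213),(214,213))]
print(np.round(c,4)); c=np.array(c)
e=(c[2]+c[3]-c[0]-c[1])/2;O=c.mean(0);print("O",O,"len",np.linalg.norm(e),"yaw",np.arctan2(e[1],e[0]))
O=np.array([.518,.257]);yaw=1.328
r=rect("wrist",im,O,yaw,.04,"",5,(0,130),(-60,60));
cv2.imwrite("pics/r1.png",r)
E
```

```text
[[0.5377 0.1174]
 [0.4342 0.1425]
 [0.4967 0.4035]
 [0.6031 0.3777]]
O [0.51794285 0.2602587 ] len 0.2684013512623605 yaw 1.3302652087074123
```

View pics/r1.png

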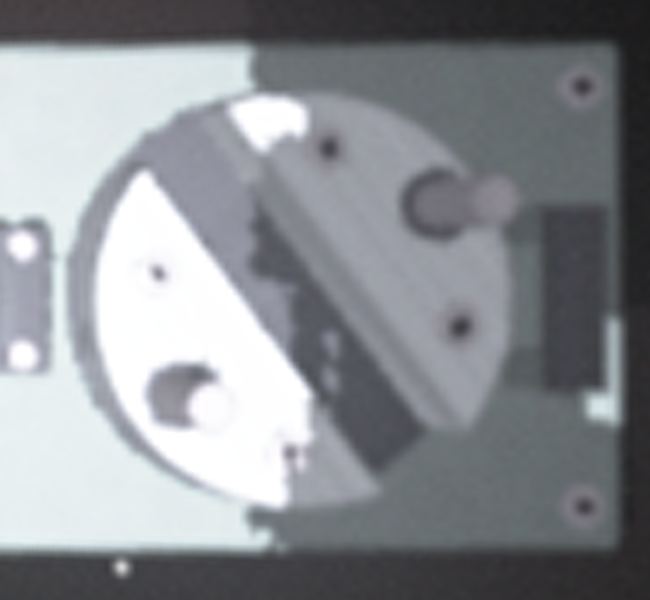

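The pegs and the disc outline in the picture give a disc centre of about (0.5326, 0.3158), a fixture yaw of 1.329 and a disc angle of about -54°. Both cameras agree. I'll go down behind peg (-26,-19) and push along fixture +x until the flat finger face is 5 mm short of the axis.

```bash
python3 -m jog '[[[18,-17,20,0,0,0,0],[36,-35,50,0,0,0,0],[36,-35,90,0,0,0,0],[36,-35,130,0,0,0,0],[36,-35,160,0,0,0,0],[36,-35,180,0,0,0,0],[36,-35,188,0,0,0,0],[36,-35,188,0,0,0,0],[36,-35,188,0,0,0,0]]]'; python3 -m jog '[[[-4,0,0,0,0,0,0],[-8,0,0,0,0,0,0],[-11,0,0,0,0,0,0],[-14,0,0,0,0,0,0],[-17,0,0,0,0,0,0],[-20,0,0,0,0,0,0],[-20,0,0,0,0,0,0]]]'
```

```text
t: 3.92
eef_pos: [0.5463, 0.2565, 0.052]
ee_rot: [-3.141, 0.001, -1.81]
force: [-0.0, 0.6, -0.5]
width: 0.0006
gripper_force: 0.0
t: 4.8
eef_pos: [0.5506, 0.2755, 0.0509]
ee_rot: [-3.142, -0.0, -1.811]
force: [0.2, -0.4, 0.6]
width: 0.0007
gripper_force: 0.0
```

```bash
python3 -m jog '[[[-3,0,0,0,0,0,0],[-6,0,0,0,0,0,0],[-9,0,0,0,0,0,0],[-12,0,0,0,0,0,0],[-14,0,0,0,0,0,0],[-16,0,0,0,0,0,0],[-18,0,0,0,0,0,0],[-19,0,0,0,0,0,0],[-20,0,0,0,0,0,0],[-20,0,0,0,0,0,0]]]'
python3 - <<'E'
from m import *
im,d=grab_frame("top")
r=rect("top",im,[.5187,.2595],1.329,.04,"",5,(-20,130),(-60,60));cv2.imwrite("pics/r2.png",r)
E
```

```text
t: 6.05
eef_pos: [0.5553, 0.2948, 0.0509]
ee_rot: [3.142, 0.0, -1.811]
force: [0.0, 0.1, -0.0]
width: 0.0006
gripper_force: 0.0
```

```bash
python3 -m jog '[[[5,0,0,0,0,0,0],[15,0,0,0,0,0,0],[30,0,-10,0,0,0,0],[60,4,-40,0,0,0,0],[95,10,-80,0,0,0,0],[135,16,-110,0,0,0,0],[175,22,-120,0,0,0,0],[215,26,-120,0,0,0,0],[248,28,-120,0,0,0,0],[248,28,-120,0,0,0,0],[248,28,-120,0,0,0,0]]]'
python3 - <<'E'
from m import *
a=[]
for c in("top","wrist"):
    im,d=grab_frame(c);a.append(rect(c,im,[.5187,.2595],1.329,.04,"",3,(-60,130),(-60,60)))
    if c=="wrist": b=rect(c,im,[.5187,.2595],1.329,.022,"",3,(-60,130),(-60,60))
cv2.imwrite("pics/r3.png",np.vstack([cv2.resize(a[0],None,fx=.8,fy=.8),cv2.resize(a[1],None,fx=.8,fy=.8)]))
s=arm.get_state();print(s["eef_pos"],s["t"])
E
```

```text
t: 7.48
eef_pos: [0.4692, 0.0601, 0.1717]
ee_rot: [-3.14, 0.001, -1.812]
force: [0.1, 0.1, -0.3]
width: 0.0001
gripper_force: 0.0
[0.46937619 0.0607628  0.17124497] 7.575
```

View pics/r3.png

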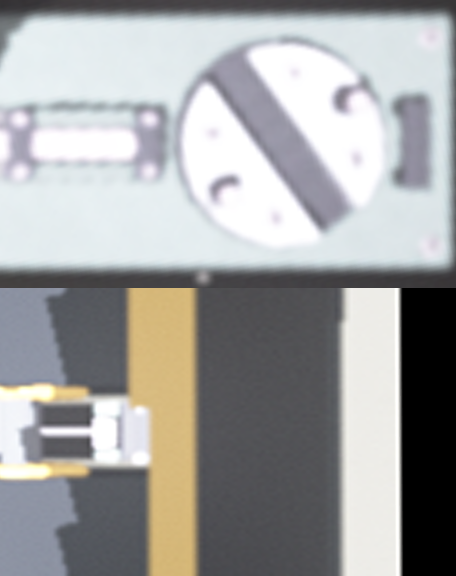

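The top view shows the disc unmoved, with the slot still at -54°, so the finger passed beside the peg. I need to see the actual fingertip shape and where it sits relative to the TCP.

```bash
python3 - <<'E'
from m import *
im,d=grab_frame("side");s=arm.get_state();T=s["eef_pos"]
u=proj("side",T);print(u)
cv2.circle(im,tuple(int(round(v)) for v in u),1,(0,0,255),-1)
x,y=int(u[0]),int(u[1])
a=cv2.resize(im[max(0,y-75):y+65,max(0,x-70):x+70],(560,560),interpolation=cv2.INTER_CUBIC)
cv2.imwrite("pics/s4.png",a);print(a.shape)
E
```

```text
[191.31544078 214.20573353]
(560, 560, 3)
```

View pics/s4.png

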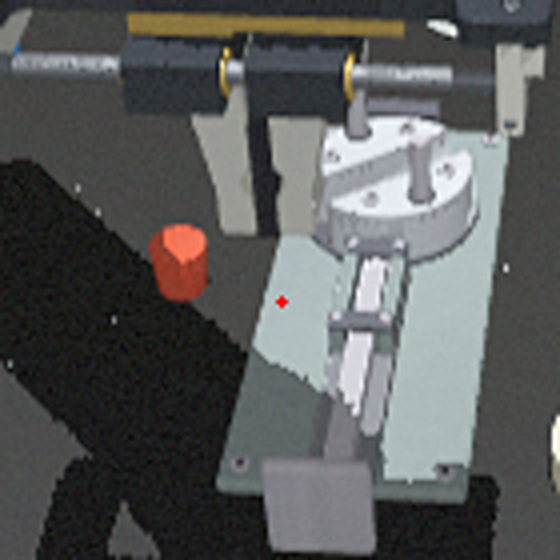

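The crop shows the plate at (320,500), the disc at (400,180) and the two grey fingers with their tips at about (265,235). The red dot, where the TCP should be, falls well below the tips. I'll check the tip position with depth.

```bash
python3 - <<'E'
from m import *
T=arm.get_state()["eef_pos"];print(T)
im,d=grab_frame("side");X=cloud("side",d)
u=proj("side",T);x0,y0=int(u[0])-70,int(u[1])-75
for cx,cy in((240,228),(235,200),(300,228),(300,200),(265,222),(235,240),(300,242)): print((cx,cy),np.round(X[y0+cy//4,x0+cx//4],4))
w,dw=grab_frame("wrist");W=cloud("wrist",dw)
print("tcp in wrist",proj("wrist",T))
for z in(0,.02,.04): print(z,proj("wrist",T+[0,0,z]))
for uv in((237,228),(237,240),(275,228),(275,240),(256,240)): print(uv,np.round(W[uv[1],uv[0]],4))
# points within the finger region in the side cloud
m=(np.abs(X[...,0]-T[0])<.06)&(np.abs(X[...,1]-T[1])<.06)&(X[...,2]>.1)&(X[...,2]<.24)
P=X[m];print(len(P),P.min(0),P.max(0),np.nanpercentile(P[:,2],[1,5,20]))
L=P[P[:,2]<P[:,2].min()+.015];print(L.mean(0),L.min(0),L.max(0))
E
```

```text
[0.46932102 0.06090235 0.17104506]
(240, 228) [0.4578 0.0541 0.2107]
(235, 200) [0.4562 0.0541 0.2229]
(300, 228) [0.4778 0.0495 0.2115]
(300, 200) [0.4786 0.0477 0.2247]
(265, 222) [0.4661 0.0537 0.2134]
(235, 240) [ 0.4519  0.3197 -0.0017]
(300, 242) [0.4855 0.3032 0.0064]
tcp in wrist [255.53194321 213.86965149]
0 [255.53194321 213.86965149]
0.02 [255.52838296 226.1998267 ]
0.04 [255.52404195 241.23402671]
(237, 228) [0.4759 0.0467 0.2196]
(237, 240) [0.4655 0.0217 0.2846]
(275, 228) [0.4565 0.0515 0.2194]
(275, 240) [0.4544 0.0241 0.2853]
(256, 240) [0.491  0.1522 0.0288]
487 [0.44941995 0.04541302 0.20707338] [0.48732038 0.06836505 0.2399785 ] [0.2081769  0.21055394 0.21544852]
[0.46844469 0.05195444 0.21557245] [0.45117969 0.04577447 0.20707338] [0.48703321 0.06836505 0.22207064]
```

Both cameras put the fingertips at z ≈ 0.207, about 36 mm above the reported TCP at 0.171. On the first pass the tips therefore ran above the 75 mm pegs. I'll check that the offset is constant using the earlier wrist depth, and find where the gripper body sits.

```bash
python3 - <<'E'
from m import *
# wrist camera is fixed to the hand: compare finger depths at the two poses
d0=np.load("pics/w1.npy");_,d1=grab_frame("wrist")
for uv in((237,230),(275,230),(237,228),(275,228),(237,226),(275,226)): print(uv,d0[uv[1],uv[0]],d1[uv[1],uv[0]])
W=cloud("wrist",d1);T=arm.get_state()["eef_pos"]
m=(d1<.5)&(W[...,2]>.19)&(W[...,2]<.24)&(np.abs(W[...,0]-T[0])<.1)&(np.abs(W[...,1]-T[1])<.1)
P=W[m];print("tip",np.nanmin(P,0),np.nanmax(P,0),len(P))
S=cloud("side",grab_frame("side")[1])
m=(np.abs(S[...,0]-T[0])<.12)&(np.abs(S[...,1]-T[1])<.1)&(S[...,2]>.15)
P=S[m]
for a in np.arange(.2,.32,.01):
    k=P[(P[:,2]>=a)&(P[:,2]<a+.01)]
    if len(k):print(round(a,2),len(k),k.min(0).round(3),k.max(0).round(3))
E
```

```text
(237, 230) 0.16000669 0.1604183
(275, 230) 0.16037874 0.16002238
(237, 228) 0.16333418 0.1628088
(275, 228) 0.16261968 0.16309795
(237, 226) 0.16558467 0.16446091
(275, 226) 0.16585296 0.1649844
tip [0.45096164 0.04527053 0.20926987] [0.48209401 0.05826868 0.23998996] 916
0.2 19 [0.452 0.047 0.207] [0.48  0.055 0.21 ]
0.21 152 [0.451 0.045 0.21 ] [0.487 0.067 0.22 ]
0.22 174 [0.45  0.046 0.22 ] [0.487 0.069 0.23 ]
0.23 151 [0.449 0.044 0.23 ] [0.489 0.066 0.24 ]
0.24 187 [0.448 0.045 0.24 ] [0.489 0.06  0.25 ]
0.25 156 [0.445 0.045 0.25 ] [0.487 0.058 0.26 ]
0.26 24 [0.458 0.042 0.26 ] [0.504 0.061 0.269]
0.27 257 [0.374 0.002 0.27 ] [0.55  0.101 0.28 ]
0.28 1012 [0.374 0.001 0.28 ] [0.55  0.106 0.29 ]
0.29 1012 [ 0.368 -0.     0.29 ] [0.551 0.105 0.3  ]
0.3 988 [ 0.368 -0.001  0.3  ] [0.566 0.096 0.31 ]
0.31 2873 [0.367 0.    0.31 ] [0.57  0.121 0.32 ]
```

The offset is constant. The whole hand, body included, is about 36 mm higher than reported, while xy agrees. I'll repeat the push with a reported z of about 0.019, which puts the true tip at about 0.055.

```bash
python3 -m jog '[[[-30,-4,0,0,0,0,0],[-75,-9,0,0,0,0,0],[-120,-14,0,0,0,0,0],[-165,-20,10,0,0,0,0],[-195,-24,35,0,0,0,0],[-207,-25,75,0,0,0,0],[-207,-25,110,0,0,0,0],[-207,-25,135,0,0,0,0],[-207,-25,145,0,0,0,0],[-207,-25,151,0,0,0,0],[-207,-25,151,0,0,0,0],[-207,-25,151,0,0,0,0]]]'; python3 -m jog '[[[-4,0,0,0,0,0,0],[-8,0,0,0,0,0,0],[-11,0,0,0,0,0,0],[-14,0,0,0,0,0,0],[-17,0,0,0,0,0,0],[-20,0,0,0,0,0,0],[-20,0,0,0,0,0,0]]]'
python3 - <<'E'
from m import *
T=arm.get_state()["eef_pos"];r=T[:2]-[.5326,.3158];e=np.array([.2395,.9709]);print("rel",r@e,r@[-e[1],e[0]])
im,d=grab_frame("side");X=cloud("side",d)
m=(np.abs(X[...,0]-T[0])<.05)&(np.abs(X[...,1]-T[1])<.03)&(X[...,2]>.045)&(X[...,2]<.1)
P=X[m];print(P.min(0),P.max(0))
E
```

```text
t: 9.32
eef_pos: [0.5432, 0.256, 0.021]
ee_rot: [-3.141, 0.001, -1.811]
force: [-1.3, -0.9, -1.0]
width: 0.0002
gripper_force: 0.0
t: 10.2
eef_pos: [0.547, 0.2711, 0.0199]
ee_rot: [3.141, -0.006, -1.811]
force: [4.8, -15.0, 5.5]
width: 0.0004
gripper_force: 6.6
rel -0.039900975617361 -0.02470002065144679
[0.52537288 0.25452441 0.05501916] [0.56335355 0.27378996 0.09966408]
```

```bash
python3 - <<'E'
from m import *
s=arm.get_state();print(s["force"],s["moment"],s["eef_pos"])
im,d=grab_frame("side")
a=cv2.resize(im[110:240,150:310],(640,520),interpolation=cv2.INTER_CUBIC)
cv2.imwrite("pics/s5.png",a)
E
```

```text
[  4.74151763 -14.19655924   4.27711947] [-5.07234142e+00 -1.47276096e+00  1.85204060e-03] [0.54702926 0.27109892 0.01985509]
```

View pics/s5.png

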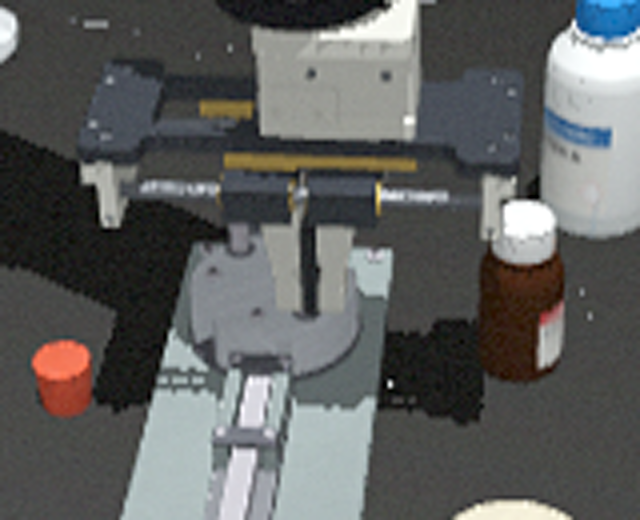

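```bash
python3 - <<'E'
from m import *
C=np.array([.5326,.3158]);e=np.array([.2395,.9709]);n=np.array([-e[1],e[0]])
X=cloud("side",grab_frame("side")[1])
def F(P): return np.c_[(P[:,:2]-C)@e,(P[:,:2]-C)@n,P[:,2]].round(4)
g=lambda cx,cy:X[110+cy//4,150+cx//4][None]
for nm,p in dict(postR=(492,225),postR2=(494,190),postL=(112,220),cap=(528,215),captop=(528,205),vial=(515,300),pegfar=(238,240),fingR=(335,305),fingL=(290,305),fingR2=(335,260),disc=(240,320),edge=(250,345)).items(): print(nm,F(g(*p))[0])
Y=F(X.reshape(-1,3));
v=Y[(np.abs(Y[:,1]+.121)<.035)&(np.abs(Y[:,0]+.004)<.04)&(Y[:,2]>.02)]
for a in np.arange(.02,.14,.01):
    k=v[(v[:,2]>=a)&(v[:,2]<a+.01)]
    if len(k):print(round(a,2),len(k),k.min(0),k.max(0))
E
```

```text
postR [-0.0769 -0.1104  0.1304]
postR2 [-0.0776 -0.1099  0.1498]
postL [-0.0759  0.0584  0.1246]
cap [ 0.0008 -0.1263  0.0843]
captop [ 0.0066 -0.1261  0.085 ]
vial [-0.0243 -0.1202  0.0498]
pegfar [0.0193 0.02   0.0484]
fingR [-0.0476 -0.0354  0.0609]
fingL [-0.05   -0.0148  0.0617]
fingR2 [-0.0504 -0.0364  0.0886]
disc [-0.033   0.0115  0.0379]
edge [-0.0401  0.0071  0.0288]
0.02 88 [-0.0273 -0.1445  0.0201] [-0.0062 -0.1026  0.0297]
0.03 82 [-0.0275 -0.144   0.03  ] [-0.0085 -0.1046  0.0399]
0.04 88 [-0.0284 -0.1437  0.0401] [-0.0103 -0.1044  0.0499]
0.05 117 [-0.0271 -0.1432  0.05  ] [ 0.0017 -0.1038  0.0598]
0.06 94 [-0.0251 -0.1428  0.06  ] [-0.0043 -0.1057  0.0699]
0.07 64 [-0.0227 -0.1384  0.0701] [-0.0081 -0.1095  0.0796]
0.08 130 [-0.0221 -0.1381  0.08  ] [ 0.0079 -0.1127  0.0878]
```

The picture shows the fingers against the peg, with no contact at the vial or the stopper. A pad friction coefficient of about 0.75 or more would jam a pure +x push at this angle, because the peg has to slide along the face. I'll back off and push along the peg's arc instead.

```bash
python3 -m jog '[[[6,0,0,0,0,0,0],[12,0,0,0,0,0,0],[12,7,0,0,0,0,0],[12,13,0,0,0,0,0],[12,13,0,0,0,0,0]]]'; python3 -m jog '[[[-4,-1,0,0,0,0,0],[-7,-3,0,0,0,0,0],[-8.5,-5,0,0,0,0,0],[-10,-7,0,0,0,0,0],[-11.5,-8.5,0,0,0,0,0],[-13,-10,0,0,0,0,0],[-14.5,-11.5,0,0,0,0,0],[-14.5,-11.5,0,0,0,0,0]]]'
```

```text
t: 10.98
eef_pos: [0.5314, 0.267, 0.0201]
ee_rot: [-3.142, 0.0, -1.81]
force: [0.7, 0.4, 1.0]
width: 0.0005
gripper_force: 0.0
t: 11.98
eef_pos: [0.5467, 0.2778, 0.0199]
ee_rot: [-3.141, -0.0, -1.811]
force: [1.2, -1.7, -1.5]
width: 0.0009
gripper_force: 1.0
```

Force is now about 2 N and the disc is turning. I'll continue along the arc.

```bash
python3 -m jog '[[[-2,-1.5,0,0,0,0,0],[-4,-3,0,0,0,0,0],[-6,-4,0,0,0,0,0],[-8,-5,0,0,0,0,0],[-10,-6,0,0,0,0,0],[-12,-6.7,0,0,0,0,0],[-14,-7.3,0,0,0,0,0],[-16,-7.8,0,0,0,0,0],[-17.5,-8,0,0,0,0,0],[-19,-8,0,0,0,0,0],[-19,-8,0,0,0,0,0]]]'; python3 -m jog '[[[6,0,0,0,0,0,0],[16,0,0,0,0,0,0],[30,0,-8,0,0,0,0],[60,6,-40,0,0,0,0],[95,12,-80,0,0,0,0],[135,18,-110,0,0,0,0],[175,24,-110,0,0,0,0],[215,30,-110,0,0,0,0],[248,33,-110,0,0,0,0],[248,33,-110,0,0,0,0],[248,33,-110,0,0,0,0]]]'
python3 - <<'E'
from m import *
im,d=grab_frame("top")
a=rect("top",im,[.5187,.2595],1.329,.04,"",4,(-60,130),(-60,60))
cv2.imwrite("pics/r6.png",a)
E
```

```text
t: 13.35
eef_pos: [0.5591, 0.2948, 0.0201]
ee_rot: [-3.141, 0.001, -1.811]
force: [1.5, -1.4, -1.6]
width: 0.0006
gripper_force: 1.1
t: 14.72
eef_pos: [0.468, 0.0611, 0.1306]
ee_rot: [-3.141, 0.001, -1.811]
force: [0.8, 0.0, -1.3]
width: 0.0001
gripper_force: 0.0
```

View pics/r6.png

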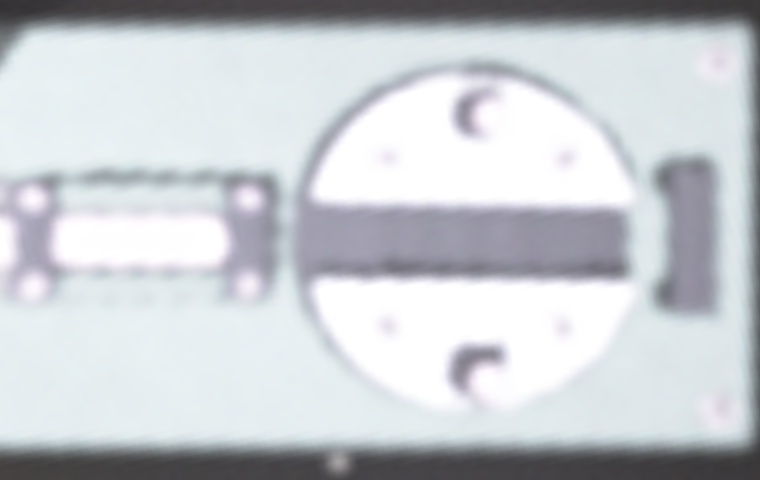

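The slot is now in line with the bar, both near row 240, and the pegs are square to it. Now I go down behind the plate and push the bar.

```bash
python3 -m jog '[[[3,-2,30,0,0,0,0],[3,-2,65,0,0,0,0],[3,-2,95,0,0,0,0],[3,-2,118,0,0,0,0],[3,-2,129,0,0,0,0],[3,-2,129,0,0,0,0],[3,-2,129,0,0,0,0]]]'; python3 -m jog '[[[-5,0,0,0,0,0,0],[-10,0,0,0,0,0,0],[-14,0,0,0,0,0,0],[-17,0,0,0,0,0,0],[-20,0,0,0,0,0,0],[-24,0,0,0,0,0,0],[-28,0,0,0,0,0,0],[-32,0,0,0,0,0,0],[-36,0,0,0,0,0,0],[-40,0,0,0,0,0,0],[-44,0,0,0,0,0,0],[-48,0,0,0,0,0,0],[-50,0,0,0,0,0,0],[-50,0,0,0,0,0,0]]]'
```

```text
t: 15.65
eef_pos: [0.4697, 0.0584, 0.0017]
ee_rot: [-3.141, 0.001, -1.81]
force: [0.1, -0.6, -0.1]
width: 0.0009
gripper_force: 0.0
t: 17.4
eef_pos: [0.4811, 0.107, 0.0009]
ee_rot: [-3.141, 0.001, -1.811]
force: [-0.1, -0.4, -0.2]
width: 0.0005
gripper_force: 0.1
```

```bash
python3 -m jog '[[[-4,0,0,0,0,0,0],[-8,0,0,0,0,0,0],[-12,0,0,0,0,0,0],[-16,0,0,0,0,0,0],[-20,0,0,0,0,0,0],[-24,0,0,0,0,0,0],[-28,0,0,0,0,0,0],[-32,0,0,0,0,0,0],[-36,0,0,0,0,0,0],[-40,0,0,0,0,0,0],[-44,0,0,0,0,0,0],[-48,0,0,0,0,0,0],[-52,0,0,0,0,0,0],[-56,0,0,0,0,0,0],[-60,0,0,0,0,0,0],[-64,0,0,0,0,0,0],[-68,0,0,0,0,0,0],[-70,0,0,0,0,0,0],[-70,0,0,0,0,0,0]]]'
python3 - <<'E'
from m import *
T=arm.get_state()["eef_pos"];r=T[:2]-[.5187,.2595];e=np.array([.2395,.9709]);n=np.array([-e[1],e[0]]);print("rel",r@e,r@n)
X=cloud("side",grab_frame("side")[1]).reshape(-1,3)
F=np.c_[(X[:,:2]-[.5187,.2595])@e,(X[:,:2]-[.5187,.2595])@n,X[:,2]]
k=F[(np.abs(F[:,1])<.022)&(F[:,2]>.03)&(F[:,2]<.068)&(F[:,0]<0)&(F[:,0]>-.2)];print(len(k),np.percentile(k[:,0],[1,10,50,90]))
E
```

```text
t: 19.77
eef_pos: [0.4978, 0.1749, 0.001]
ee_rot: [-3.141, 0.0, -1.811]
force: [-0.2, 0.1, -0.3]
width: 0.0003
gripper_force: 0.1
rel -0.0871404502456726 4.1373748660009785e-05
308 [-0.1002172  -0.09881661 -0.09705063 -0.07536728]
```

```bash
python3 -m jog '[[[-3,0,0,0,0,0,0],[-6,0,0,0,0,0,0],[-8,0,0,0,0,0,0],[-9,0,0,0,0,0,0],[-10,0,0,0,0,0,0],[-11,0,0,0,0,0,0],[-11,0,0,0,0,0,0]]]'; python3 -m jog '[[[-0.7,0,0,0,0,0,0],[-1.4,0,0,0,0,0,0],[-2,0,0,0,0,0,0],[-2,0,0,0,0,0,0]]]'
```

```text
t: 20.7
eef_pos: [0.5002, 0.1853, 0.0009]
ee_rot: [3.142, 0.0, -1.811]
force: [-0.8, -2.2, 2.1]
width: 0.0003
gripper_force: 1.5
t: 21.2
eef_pos: [0.5, 0.1853, 0.0009]
ee_rot: [3.141, -0.003, -1.811]
force: [-0.1, -10.2, 6.7]
width: 0.0002
gripper_force: 5.1
```

The bar has stopped: force rises to 10 N with no motion, and the face is at fixture x ≈ -66. I'll back off and check.

```bash
python3 -m jog '[[[4,0,0,0,0,0,0],[12,0,0,0,0,0,0],[25,0,0,0,0,0,0],[45,0,-15,0,0,0,0],[75,0,-45,0,0,0,0],[100,0,-80,0,0,0,0],[120,0,-110,0,0,0,0],[120,0,-130,0,0,0,0],[120,0,-130,0,0,0,0],[120,0,-130,0,0,0,0]]]'
python3 - <<'E'
from m import *
im,d=grab_frame("top")
a=rect("top",im,[.5187,.2595],1.329,.03,"",3,(-110,130),(-75,75))
im2,_=grab_frame("side")
b=cv2.resize(im2[140:280,140:320],(720,450)[::1],interpolation=cv2.INTER_CUBIC)[:,:720]
b=cv2.resize(im2[170:270,160:304],(720,500))[:150] if 0 else cv2.resize(im2[150:250,150:330],(270,150))
cv2.imwrite("pics/r7.png",a)
for n,z in (("amber_vial",.04),("tape_roll",.019),("stopper_1",.027)):print(n,[np.round(ray("top",s["uv"],z),3) for s in spot_in(n,"top")[:1]])
E
```

```text
t: 22.45
eef_pos: [0.4716, 0.07, 0.131]
ee_rot: [3.142, 0.0, -1.811]
force: [0.2, -0.5, -0.6]
width: 0.0004
gripper_force: 0.0
amber_vial [array([0.65 , 0.275, 0.04 ])]
tape_roll [array([0.628, 0.13 , 0.019])]
stopper_1 [array([0.539, 0.318, 0.027])]
```

View pics/r7.png

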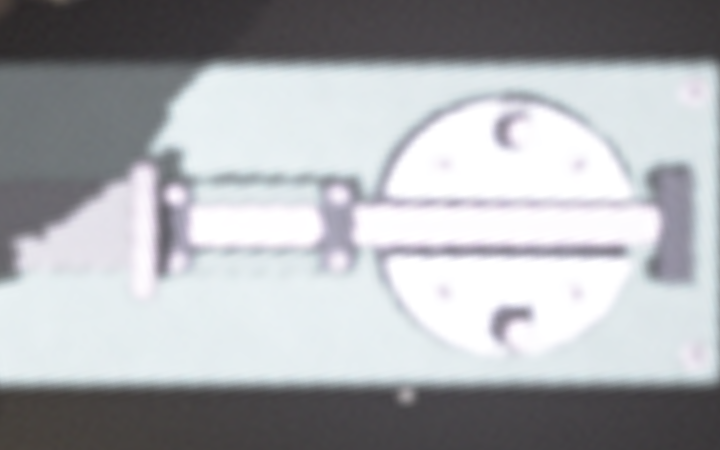

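The view shows the bar through the slot with its nose in the keeper at (665,225) and the plate at the guide at (145,230). The stopper fix landed on the disc, so it is false. I'll check the plate gap by depth and the stopper from the side camera.

```bash
python3 - <<'E'
from m import *
e=np.array([.2395,.9709]);n=np.array([-e[1],e[0]]);O=[.5187,.2595]
for c in("side","top"):
    im,d=grab_frame(c);X=cloud(c,d).reshape(-1,3)
    F=np.c_[(X[:,:2]-O)@e,(X[:,:2]-O)@n,X[:,2]]
    for lo,hi in((.04,.06),(.062,.075)):
        k=F[(np.abs(F[:,1])<.018)&(F[:,2]>lo)&(F[:,2]<hi)&(np.abs(F[:,0]+.066)<.03)];print(c,lo,len(k),np.percentile(k[:,0],[5,50,95]).round(4) if len(k) else 0)
    m=cv2.inRange(cv2.cvtColor(im,cv2.COLOR_BGR2HSV),(0,170,90),(8,255,255));v=np.argwhere(m)
    v=[p for p in v if (np.abs(ray(c,p[::-1],.015)[:2]-[.427,.28])<.03).all()];print("red",len(v),np.round(ray(c,np.mean(v,0)[::-1],.015),3))
    print("nose",F[(np.abs(F[:,1])<.005)&(F[:,2]>.024)&(F[:,2]<.031)&(F[:,0]>.08)&(F[:,0]<.13)][:,0].max(initial=0))
    for s in spot_in("stopper_1",c)[:1]:print(s["uv"])
E
```

```text
side 0.04 154 [-0.0672 -0.0654 -0.0634]
side 0.062 52 [-0.0667 -0.0629 -0.0586]
red 139 [0.424 0.28  0.015]
nose 0.10593549230518362
[164.9, 201.6]
top 0.04 1 [-0.057 -0.057 -0.057]
top 0.062 82 [-0.0646 -0.061  -0.0575]
red 72 [0.425 0.292 0.015]
nose 0.10981919342324324
[209.1, 200.9]
```

The plate's rear face is at -65 to -66 mm, so the bar is home. The stopper, vial and tape have not moved.

```bash
python3 -c "from station import arm; print(arm.job_done())"
```

```text
the job is handed in; nothing more can be done
None
```

The shaft is locked and the job handed in: slot in line, bar fully home with its plate against the guide, vial, tape roll and stopper where they stood; one early push jammed at about 15 N on the peg, and the fingertips sit about 36 mm higher than the robot reports.

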